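# Fit a filter cartridge into a spring-collar quick coupler

### The job

Fit the water-filter cartridge to the filter head. First push the coupler's spring collar down (back) until it catches and stays back by itself, and let go of it; then lift the cartridge off the drain stand, stand its spigot in the coupler's mouth and press it straight down, fully home, until the collar springs forward (up) and locks it; let go. Feel your way: the coupler's exact height differs from one installation to the next, so ease off when the collar meets its bumper, and never press the cartridge down with more than 40 N. Leave the honey jar and the salt shaker where they stand.

Things in the scene. Friction and masses are not known exactly. Their poses are not given: they have to be found in the camera images.
- filter_head: Fixed: low white housing with a steel top plate, 96 x 115 mm, 36 mm high, pipe stubs at its back (+x of its frame, out to 82 mm), small dial at its front. Origin on the worktop on the nominal axis of the coupler it carries, z up; the housing spans x -48..48, y -50..65 mm. The coupler is an upright steel socket on a short threaded riser, mouth up.
- mouth_nominal (a point): Nominal centre of the coupler's mouth, 98 mm above the worktop. NOT MEASURED: the true mouth is up to 12 mm higher or lower (its riser is screwed to any height; it does not yield) and up to 3 mm off along the head's x and y (floating mount: 1.5 N shift it, it stays). A funnel 32 mm wide narrows in 6 mm to a 23 mm bore, in a flat rim 42 mm wide. Four locking balls 15 mm below the mouth.
- rim_nominal (a point): Nominal centre of the upper face of the collar's rim, collar forward, 24 mm below the mouth (same unmeasured offset as the mouth). Knurled collar: 50 mm wide, from 4 to 24 mm below the mouth; rim under it: 60 mm wide, 6 mm thick, so fingertips beside the knurls push the rim or grip the knurls. Fully back the rim clears the housing by 5 mm or more.
- collar (a joint): Travel of the collar in m: 0 forward (up), 0.011 pushed down to its stop. Spring: 4 N to start, 9 N at the stop; then a rubber bumper gives 1 mm at 25 N and must not give 2. Let go from beyond 0.0085 it catches and stays at 0.007; earlier, it returns to 0. Forward, the balls block the bore. Caught back, it waits until a spigot's groove meets the balls, then springs to 0 and locks them in it.
- valve (a joint): Spring valve in the bore, a 22 mm disc, in m: 0 with the coupler empty and the collar forward; about -0.009 (risen to 10 mm below the mouth) with the collar caught back, holding the balls out; positive when a spigot pushes it in: about 0.0093 pressed home, 0.0084 once locked and let go. Its spring pushes up with 4 to 7 N.
- cartridge: Upright white and grey filter cartridge, 0.28 to 0.44 kg. Origin: centre of its seat face (underside that meets the mouth's rim), z up. Above: 62 mm barrel up to 98 mm, grip knob 40 mm wide from 102 to 128 mm. Below: spigot 22 mm wide, 29 mm long, groove 10 to 20 mm down. Going home takes 5 to 12 N; the collar trips 1 to 2 mm before the hard stop. Locked, it stands 1 mm off the rim.
- drain_stand: Loose white stoneware stand, 88 mm wide and 44 mm high, 0.6 kg, origin under its centre. The cartridge stands on its top, the spigot hanging in its 30 mm well.
- jar: Honey jar, 71 mm wide, 110 mm high; stays where it is.
- shaker: Grey salt shaker, 44 mm wide, 90 mm high; stays where it is.

How it is judged:
On the way:
1. The collar has been pushed back, has caught and stays back with nothing touching the filter head (value of joint collar above 0.006 m and contact force between each of the fingers, cartridge and filter_head below 0.1 N), for 0.3 s.
At the end, for the whole second after the job is handed in: The cartridge stands upright (within 4 degrees) and still in the coupler, within 8 mm of the head's axis, its seat face 83 to 114 mm above the worktop and the valve held in by more than 6.5 mm, and the collar is forward again to within 1.5 mm, locking it (value of joint collar below 0.0015 m and value of joint valve above 0.0065 m and horizontal distance between cartridge and filter_head below 0.008 m and z of cartridge in the frame of filter_head between 0.083 and 0.114 m and angle between cartridge's own z axis and vertical below 0.07 rad and linear speed of cartridge below 0.02 m/s); the robot touches nothing.
It fails at once if the collar is forced into its rubber bumper, more than 2 mm past its stop (about 45 N) (value of joint collar above 0.013 m).
It fails at once if the cartridge is pressed on the filter head with more than 40 N (contact force between cartridge and filter_head above 40 N).
It fails at once if the jar or the shaker is shifted by more than 20 mm or tipped (distance of any of jar, shaker from where it was at the start of the episode above 0.02 m or angle between any of jar, shaker's own z axis and vertical above 0.3 rad).
It also fails if it takes over 61 s, if anything falls off the work surface, if the arm or the gripper's body presses on something with over 40 N, if the wrist force passes 120 N, or if a joint passes its speed limit or range.

### The arm

A 6-joint arm with a two-finger parallel gripper is mounted at the origin on a cart in front of the work surface, level with it; the furniture and walls round the work are solid. World frame = base frame: x ahead of the robot, y to its left, z up, the work surface at z = 0. Lengths are in m, angles in rad, forces in N, time in s.
With the tool pointing down it reaches from about 0.325 to 0.775 m from the base axis. Payload 5.5 kg.
Tool frame: the origin (TCP) lies at the very end of the fingers, on their centre line; the grasp point (between the pads) lies 19 mm behind it (robot.grip_point_offset is the distance from the TCP to the grasp point, in m); x points along the fingers, z is the direction in which the jaws open and shut, and the axes are right-handed (so a half turn about x gives the same grasp; the last joint's range is limited). The gripper opens to 85 mm and grips with 20 to 120 N. Pads are 22 mm wide; open, the fingers measure 114 mm over their backs; the gripper's body (76 mm by 85 mm) begins 54 mm behind the grasp point. The pads swing forward as they close: fully open they stand 13 mm farther back than shut.
Start: joints at [-1.318, 0.091, 1.231, -0, 1.82, -0.057], TCP at [0.183, -0.571, 0.193] pointing down, gripper open.
Joint ranges: [-2.87, 2.87], [-0.86, 2.18], [0.17, 2.46], [-1.51, 4.65], [0.06, 2.69], [-2.65, 2.65]. Speed limits (rad/s): [2.57, 2.57, 3.01, 3.14, 3.14, 3.14].

### API

Orientations are given as a unit quaternion [w, x, y, z].
In Python, from bench import robot, optics, ticket, masks_of gives the robot as it stands. The module is installed in compiled form; this text tells all that it offers.
- The arm moves only by the tool play_rows, never from a script. Its argument "rows" is a list of rows, each an object of numbers: "tx", "ty", "tz": the shift along the world's x, y, z in units of 25 mm (1.0 is 25 mm); "roll": the turn about the world's z in units of 8 degrees (1.0 is 8 degrees); "claw": the opening, from 0 (shut) to 1 (fully open). A call has 1 to 12 rows; each row shifts and turns the pose as measured when the row begins; what a row does not reach is not made up. A row lasts 1/8 s, in which the tool goes at most 62.5 mm and 10.7 degrees, less where a joint would pass 70% of its speed; a pose out of reach is approached as far as the arm can. A call is refused whole if a number of a shift passes 1 or a number of a turn 1, either way. A call with a gripper value outside its range is refused whole. The fingers move at their own pace and stop on an object; "squeeze" is the grip in N (left out, the last holds). Time passes only in rows, so rows that do not move let the fingers close. It gives the time, the measured TCP pose, the force and the opening at its end, in the units of the state.
- robot.sense(): the state, without advancing time (a new reading comes with each control period).
- optics.capture(name): name is "scene" or "top" or "wrist"; returns (picture, depth): 384x512x3 uint8, red, green, blue; 384x512 float32, m along the optical axis (not along the pixel's ray), 0 where there is no reading.
- optics.calibration(name): a dict with "camera_matrix" (3x3 intrinsics, pixels), "rvec" (rotation vector, rad) and "tvec" (3), from world to camera coordinates, as OpenCV has them; the wrist camera has in their place "mount" (4x4, takes a point from camera to tool coordinates, whose origin is the TCP and whose axes are the tool frame's). Camera axes: x right, y down, z forward; pixel columns grow to the right and rows downward; lengths in m; the calibration is good to about 2 mm. The wrist camera is an equidistant fisheye: a pixel r from the principal point sees the ray r / f radians off the axis. A picture is of the moment at which its call begins: read the wrist's pose just before it. calibration takes no time and is no camera call.
- ticket.close_job(): hands the job in, once; it reports no verdict.
Trained networks look in the newest picture that a camera, given by its name, has taken for a name from the list of things; names that differ only in an ending like _2 or _b are one class to them, and where a whole thing is asked for, a point or a joint stands for the part that bears it (a point fixed in the world has none). Each returns a list of dicts, best first, with "conf" (0 to 1); they miss things now and then, are a little off and sometimes report something else, mostly with a low value. They report only what shows in the picture. A call takes as long as a camera call.
- masks_of(target, camera): "mask" (384x512 bool, what is visible of it) and "xy" ([column, row] in pixels, amid what is visible of it).
The state is a dict: "t": time; "qpos": joint angles; "qvel": joint speeds; "tau": joint torques, N m; "ee_pos": TCP position; "eef_rot": TCP orientation; "ft_force": force on the tool from outside, world axes, zero at the start; "torque": the same for the moment, N m; "gripper_width": finger opening in m.
Only numpy, scipy, OpenCV 4.12 (cv2) and the standard library are available. Lean on these libraries where they do the work, as an engineer would, in place of code of your own. Each camera call takes 0.05 s, during which the arm holds its last target.

## Working session

There is one attempt and no reset: what is moved stays moved. The work goes in short steps, Python scripts to look and compute and a tool call to move; the robot and the scene stay as the last step left them, time stands still between calls to the robot, and variables do not carry over. Pictures are saved under pics/ and viewed, and the job is handed in when it is done.

Besides the shell and the picture viewer there is one more tool, called after "Emit:" as name(argument=value, ...) on one line, values as JSON. play_rows: Moves the arm, as the interface text tells. Its arguments: {"type":"object","properties":{"rows":{"type":"array"},"squeeze":{"type":"number"}},"required":["rows"]}

```bash
mkdir -p pics; cat > h.py <<'E'
import numpy as np, cv2
from bench import robot, optics, ticket, masks_of
def cap(n,fn):
    p,d=optics.capture(n); cv2.imwrite('pics/'+fn,p[:,:,::-1]); return p,d
def world(n,d,mask):
    c=optics.calibration(n);K=np.array(c['camera_matrix']);R,_=cv2.Rodrigues(np.array(c['rvec'],float));t=np.array(c['tvec'],float).ravel()
    v,u=np.nonzero(mask&(d>0));z=d[v,u]
    pc=np.stack([(u-K[0,2])/K[0,0]*z,(v-K[1,2])/K[1,1]*z,z],1)
    return (pc-t)@R,u,v
E
python3 - <<'E'
from h import *
s=robot.sense();print({k:np.round(v,3) for k,v in s.items()})
D={}
for n in ['scene','top']:
    p,d=cap(n,n+'1.png')
    for o in ['filter_head','collar','cartridge','drain_stand','jar','shaker']:
        for m in masks_of(o,n)[:2]:
            w,u,v=world(n,d,m['mask'])
            if len(w)==0: continue
            print(n,o,round(m['conf'],2),m['xy'],len(w),np.round(np.percentile(w,[2,50,98],axis=0),3).tolist())
E
```

```text
{'t': np.float64(0.0), 'qpos': array([-1.318,  0.092,  1.232,  0.   ,  1.82 , -0.057]), 'qvel': array([ 0.002, -0.   ,  0.004, -0.001, -0.001,  0.001]), 'tau': array([ 1.0000e-03, -4.5873e+01, -4.1802e+01, -0.0000e+00,  1.2000e-02,
        0.0000e+00]), 'ee_pos': array([ 0.183, -0.571,  0.192]), 'eef_rot': array([ 0.571,  0.417,  0.572, -0.416]), 'ft_force': array([ 0.857,  0.681, -0.651]), 'torque': array([-0.042,  0.002, -0.001]), 'gripper_width': np.float64(0.085)}
scene filter_head 0.84 [309.2, 223.4] 2779 [[0.428, -0.025, 0.002], [0.473, 0.037, 0.036], [0.537, 0.077, 0.097]]
scene collar 0.61 [241.1, 294.1] 1637 [[0.393, 0.219, 0.003], [0.41, 0.266, 0.026], [0.456, 0.284, 0.044]]
scene collar 0.56 [310.2, 207.6] 396 [[0.455, 0.003, 0.069], [0.467, 0.034, 0.08], [0.5, 0.045, 0.094]]
scene cartridge 0.73 [237.2, 238.5] 2988 [[0.406, 0.227, 0.048], [0.419, 0.258, 0.117], [0.45, 0.273, 0.172]]
scene drain_stand 0.58 [240.0, 294.7] 1639 [[0.393, 0.217, 0.003], [0.41, 0.265, 0.026], [0.454, 0.284, 0.044]]
scene jar 0.7 [286.6, 179.8] 1468 [[0.623, -0.125, 0.007], [0.635, -0.078, 0.065
[... 292 characters left out ...]
, 0.002], [0.485, 0.018, 0.037], [0.549, 0.074, 0.099]]
top filter_head 0.22 [282.1, 246.5] 403 [[0.456, -0.009, 0.072], [0.472, 0.026, 0.09], [0.508, 0.045, 0.099]]
top collar 0.67 [282.2, 245.5] 428 [[0.456, -0.011, 0.072], [0.472, 0.018, 0.089], [0.508, 0.045, 0.098]]
top cartridge 0.95 [151.1, 250.0] 1548 [[0.407, 0.214, 0.002], [0.433, 0.234, 0.146], [0.467, 0.274, 0.175]]
top drain_stand 0.57 [176.5, 267.4] 665 [[0.394, 0.203, 0.007], [0.419, 0.217, 0.035], [0.471, 0.264, 0.047]]
top jar 0.94 [357.4, 157.6] 1811 [[0.624, -0.129, 0.017], [0.644, -0.094, 0.109], [0.686, -0.065, 0.113]]
top shaker 0.96 [213.8, 172.3] 558 [[0.576, 0.151, 0.001], [0.59, 0.168, 0.072], [0.634, 0.191, 0.092]]
```

View pics/scene1.png

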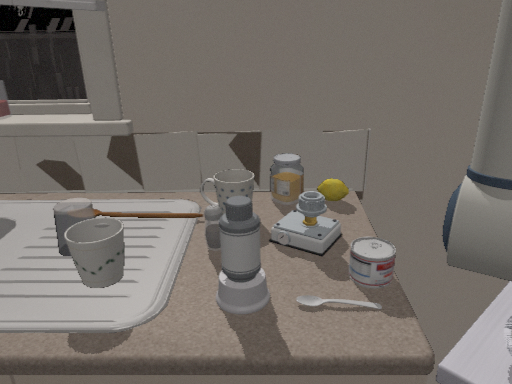

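View pics/top1.png

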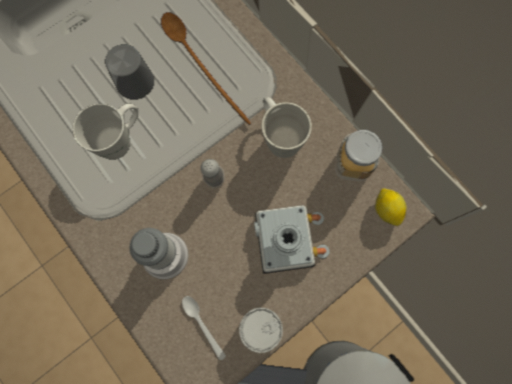

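```bash
python3 - <<'E'
from h import *
from scipy.optimize import least_squares
def fit(P,r):
    f=least_squares(lambda c:np.hypot(P[:,0]-c[0],P[:,1]-c[1])-r,P[:,:2].mean(0)+[0.01,0],loss='soft_l1',f_scale=0.002);return np.round(f.x,4),round(float(np.abs(f.fun).mean()),4)
full=np.ones((384,512),bool)
for n in ['scene','top']:
    p,d=cap(n,n+'2.png')
    w,u,v=world(n,d,full)
    m=(abs(w[:,0]-.48)<.06)&(abs(w[:,1]-.018)<.06)&(w[:,2]>.05)&(w[:,2]<.13)
    q=w[m]; print(n,len(q)); print(np.histogram(q[:,2],bins=np.arange(.05,.13,.003)))
    t=q[q[:,2]>q[:,2].max()-.006]; print('top',len(t),t.min(0),t.max(0),t.mean(0))
    k=q[(q[:,2]>.078)&(q[:,2]<.088)]; print('knurl',len(k),k.min(0),k.max(0),fit(k,.025))
    m=(abs(w[:,0]-.43)<.06)&(abs(w[:,1]-.24)<.06)
    q=w[m]; 
    b=q[(q[:,2]>.06)&(q[:,2]<.13)];print('barrel',fit(b,.031),len(b))
    b=q[(q[:,2]>.148)&(q[:,2]<.168)];print('knob',fit(b,.020),len(b))
    b=q[(q[:,2]>.168)];print('knobtop',b.min(0),b.max(0),b.mean(0),len(b))
    b=q[(q[:,2]>.01)&(q[:,2]<.036)];print('stand',fit(b,.044))
    # head housing
    m=(abs(w[:,0]-.48)<.12)&(abs(w[:,1]-.018)<.1)&(w[:,2]>.033)&(w[:,2]<.040)
    q=w[m]; print('plate',cv2.minAreaRect(q[:,:2].astype(np.float32)),len(q))
E
```

```text
scene 649
(array([15,  9,  7, 18,  2,  0, 37, 69, 60, 41, 32, 37, 52, 54, 99, 95, 22,
        0,  0,  0,  0,  0,  0,  0,  0,  0]), array([0.05 , 0.053, 0.056, 0.059, 0.062, 0.065, 0.068, 0.071, 0.074,
       0.077, 0.08 , 0.083, 0.086, 0.089, 0.092, 0.095, 0.098, 0.101,
       0.104, 0.107, 0.11 , 0.113, 0.116, 0.119, 0.122, 0.125, 0.128]))
top 185 [ 0.45763498 -0.00694484  0.09299602] [0.50506269 0.04093826 0.09895645] [0.48161055 0.01779552 0.09591651]
knurl 129 [0.4575596  0.00201454 0.07801858] [0.49772871 0.04150924 0.08788588] (array([0.4838, 0.0153]), 0.0012)
barrel (array([0.4378, 0.2414]), 0.0007) 1606
knob (array([0.4375, 0.2416]), 0.0007) 340
knobtop [0.41651282 0.22427853 0.16801469] [0.45325773 0.26229495 0.17316449] [0.43299292 0.24549564 0.17148485] 258
stand (array([0.4404, 0.2383]), 0.0014)
plate ((0.4904414713382721, 0.023017365485429764), (0.11058954149484634, 0.09267576783895493), 18.25897789001465) 949
top 885
(array([  0,   0,   2,   0,   0,   0,   1,  44, 136,  74,  57,  15,  37,
        47, 119, 164, 161,  28,   0,   0,   0,   0,   0,   0,   0,   0]), array([0.05 , 0.053, 0.056, 0.059, 0.062, 0.065, 0.068, 0.071, 0.074,
       0.077, 0.08 , 0.083, 0.086, 0.089, 0.092, 0.095, 0.098, 0.101,
       0.104, 0.107, 0.11 , 0.113, 0.116, 0.119, 0.122, 0.125, 0.128]))
top 249 [ 0.45947262 -0.00625652  0.09695871] [0.50804674 0.03836712 0.10289462] [0.48326928 0.01670149 0.09907461]
knurl 140 [ 0.45860441 -0.00604576  0.07818631] [0.49977128 0.04322424 0.08797857] (array([0.4698, 0.0354]), 0.0054)
barrel (array([0.4372, 0.2451]), 0.0003) 299
knob (array([0.4367, 0.2446]), 0.0014) 120
knobtop [0.41772141 0.22381568 0.16826395] [0.45614405 0.26291473 0.17727223] [0.43640644 0.24313797 0.17296141] 492
stand (array([0.4376, 0.2493]), 0.0016)
plate ((0.4916721284389496, 0.024470657110214233), (0.11084955185651779, 0.09757446497678757), 14.15877914428711) 1739
```

The scene shows the cartridge on its stand at about (237,240) and the filter head at (310,225). The jar is at (287,180) and the shaker at (210,225). In the top view the coupler mouth is at (288,238), which I put at about (0.483, 0.017, 0.098). I'll move above it now.

Emit:
play_rows(rows=[{"tx":0.5,"ty":0.98,"claw":1},{"tx":0.5,"ty":0.98,"claw":1},{"tx":0.5,"ty":0.98,"claw":1},{"tx":0.5,"ty":0.98,"claw":1},{"tx":0.5,"ty":0.98,"claw":1},{"tx":0.5,"ty":0.98,"claw":1},{"tx":0.5,"ty":0.98,"claw":1},{"tx":0.5,"ty":0.98,"claw":1},{"tx":0.5,"ty":0.98,"claw":1},{"tx":0.5,"ty":0.98,"claw":1},{"tx":0.5,"ty":0.98,"claw":1},{"tx":0.5,"ty":0.98,"claw":1}], squeeze=20)

```text
$.rows[0]: bad value
```

Emit:
play_rows(rows=[{"tx":0.5,"ty":0.98,"tz":0,"roll":0,"claw":1},{"tx":0.5,"ty":0.98,"tz":0,"roll":0,"claw":1},{"tx":0.5,"ty":0.98,"tz":0,"roll":0,"claw":1},{"tx":0.5,"ty":0.98,"tz":0,"roll":0,"claw":1},{"tx":0.5,"ty":0.98,"tz":0,"roll":0,"claw":1},{"tx":0.5,"ty":0.98,"tz":0,"roll":0,"claw":1},{"tx":0.5,"ty":0.98,"tz":0,"roll":0,"claw":1},{"tx":0.5,"ty":0.98,"tz":0,"roll":0,"claw":1},{"tx":0.5,"ty":0.98,"tz":0,"roll":0,"claw":1},{"tx":0.5,"ty":0.98,"tz":0,"roll":0,"claw":1},{"tx":0.5,"ty":0.98,"tz":0,"roll":0,"claw":1},{"tx":0.5,"ty":0.98,"tz":0,"roll":0,"claw":1}], squeeze=20)

```text
t: 2.3
ee_pos: [0.3357, -0.2692, 0.1937]
eef_rot: [0.571, 0.418, 0.569, -0.418]
ft_force: [0.4, -0.6, 0.9]
gripper_width: 0.0851
```

Emit:
play_rows(rows=[{"tx":0.48,"ty":0.95,"tz":0,"roll":0,"claw":1},{"tx":0.48,"ty":0.95,"tz":0,"roll":0,"claw":1},{"tx":0.48,"ty":0.95,"tz":0,"roll":0,"claw":1},{"tx":0.48,"ty":0.95,"tz":0,"roll":0,"claw":1},{"tx":0.48,"ty":0.95,"tz":0,"roll":0,"claw":1},{"tx":0.48,"ty":0.95,"tz":0,"roll":0,"claw":1},{"tx":0.48,"ty":0.95,"tz":0,"roll":0,"claw":1},{"tx":0.48,"ty":0.95,"tz":0,"roll":0,"claw":1},{"tx":0.48,"ty":0.95,"tz":0,"roll":0,"claw":1},{"tx":0.48,"ty":0.9,"tz":0,"roll":0,"claw":1},{"tx":0.4,"ty":0.7,"tz":0,"roll":0,"claw":1},{"tx":0,"ty":0,"tz":0,"roll":0,"claw":1}])

```text
t: 3.8
ee_pos: [0.4696, -0.005, 0.1958]
eef_rot: [0.574, 0.418, 0.568, -0.417]
ft_force: [-0.4, -0.3, 0.0]
gripper_width: 0.0856
```

```bash
python3 - <<'E'
from h import *
s=robot.sense();print(s['ee_pos'],s['ft_force'],s['t'])
p,d=cap('wrist','w1.png')
c=optics.calibration('wrist');print(c)
from scipy.spatial.transform import Rotation as Ro
q=s['eef_rot'];R=Ro.from_quat([q[1],q[2],q[3],q[0]]).as_matrix();print(R.round(3))
K=np.array(c['camera_matrix']);M=np.array(c['mount'])
v,u=np.nonzero(d>0);z=d[v,u]
dx=u-K[0,2];dy=v-K[1,2];r=np.hypot(dx,dy)+1e-9;th=r/K[0,0]
ok=th<1.3
k=np.tan(np.minimum(th,1.3))/r
pc=np.stack([dx*k*z,dy*k*z,z,np.ones_like(z)],1)
w=((pc@M.T)[:,:3])@R.T+s['ee_pos']
m=ok&(abs(w[:,0]-.483)<.05)&(abs(w[:,1]-.017)<.05)&(w[:,2]>.05)&(w[:,2]<.13)
q=w[m];print(np.histogram(q[:,2],bins=np.arange(.05,.13,.003)))
t=q[(q[:,2]>.092)];print(len(t),np.percentile(t,[1,50,99],axis=0),t.mean(0))
for a in np.arange(0,1):
    rr=cv2.minEnclosingCircle(t[:,:2].astype(np.float32));print(rr)
t=q[(q[:,2]>.066)&(q[:,2]<.082)];print('rim',cv2.minEnclosingCircle(t[:,:2].astype(np.float32)),np.median(t[:,2]))
E
```

```text
[ 0.46962702 -0.00504677  0.19576711] [-0.3768996  -0.26024644  0.0073367 ] 3.8
{'camera_matrix': array([[297.31863964,   0.        , 258.72202015],
       [  0.        , 297.31863964, 190.75344812],
       [  0.        ,   0.        ,   1.        ]]), 'mount': array([[ 5.34108519e-04, -2.58743373e-01,  9.65945952e-01,
        -1.80178601e-01],
       [ 4.07291535e-04, -9.65945953e-01, -2.58743598e-01,
         6.48540270e-02],
       [ 9.99999774e-01,  5.31618769e-04, -4.10535977e-04,
        -5.30169121e-04],
       [ 0.00000000e+00,  0.00000000e+00,  0.00000000e+00,
         1.00000000e+00]])}
[[ 0.007  0.953  0.304]
 [-0.004  0.304 -0.953]
 [-1.     0.006  0.006]]
(array([  0,   0,   3,   0,   0,   2,  10, 392,  94, 296,  25,  80,  87,
       174, 635, 688,  81,   0,   0,   0,   0,   0,   0,   0,   0,   0]), array([0.05 , 0.053, 0.056, 0.059, 0.062, 0.065, 0.068, 0.071, 0.074,
       0.077, 0.08 , 0.083, 0.086, 0.089, 0.092, 0.095, 0.098, 0.101,
       0.104, 0.107, 0.11 , 0.113, 0.116, 0.119, 0.122, 0.125, 0.128]))
1404 [[ 0.4613374  -0.00754256  0.09212766]
 [ 0.48484941  0.01598676  0.0957066 ]
 [ 0.50826554  0.03902166  0.0984766 ]] [0.48493024 0.01589279 0.09537967]
((0.4847692549228668, 0.015973245725035667), 0.024960897862911224)
rim ((0.48477664589881897, 0.015909679234027863), 0.030019305646419525) 0.07400588748932166
```

Emit:
play_rows(rows=[{"tx":0.31,"ty":0.43,"tz":0,"roll":0,"claw":1},{"tx":0.3,"ty":0.41,"tz":0,"roll":0,"claw":1},{"tx":0,"ty":0,"tz":-0.7,"roll":0,"claw":1},{"tx":0,"ty":0,"tz":-0.7,"roll":0,"claw":1},{"tx":0,"ty":0,"tz":-0.7,"roll":0,"claw":1},{"tx":0,"ty":0,"tz":0,"roll":0,"claw":1}])

```text
t: 4.6
ee_pos: [0.4841, 0.0149, 0.1379]
eef_rot: [0.573, 0.418, 0.568, -0.419]
ft_force: [-0.2, -1.1, -0.3]
gripper_width: 0.0855
```

Emit:
play_rows(rows=[{"tx":0.03,"ty":0.04,"tz":-0.7,"roll":0,"claw":1},{"tx":0,"ty":0,"tz":-0.7,"roll":0,"claw":1},{"tx":0,"ty":0,"tz":-0.5,"roll":0,"claw":1},{"tx":0,"ty":0,"tz":0,"roll":0,"claw":0.62},{"tx":0,"ty":0,"tz":0,"roll":0,"claw":0.62},{"tx":0,"ty":0,"tz":0,"roll":0,"claw":0.62},{"tx":0,"ty":0,"tz":0,"roll":0,"claw":0.62}])

```text
t: 5.48
ee_pos: [0.4854, 0.0157, 0.0885]
eef_rot: [0.573, 0.418, 0.567, -0.418]
ft_force: [0.7, 0.1, 0.9]
gripper_width: 0.053
```

```bash
python3 - <<'E'
from h import *
s=robot.sense();print(s['ee_pos'],s['ft_force'],s['torque'],s['t'])
p,d=cap('wrist','w2.png')
cap('scene','s3.png')
E
```

```text
[0.48544116 0.01573656 0.08848212] [0.69214602 0.07505709 0.93771778] [-0.00784564 -0.0648434   0.00037485] 5.475
```

View pics/w2.png

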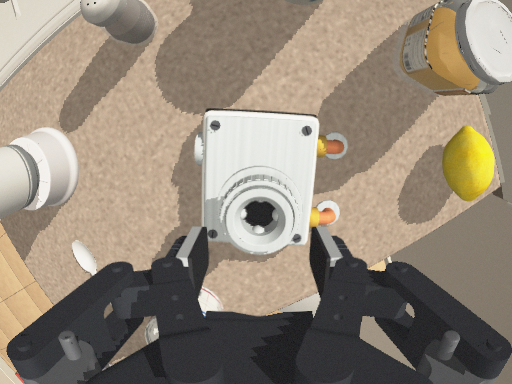

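```bash
python3 - <<'E'
import cv2
a=cv2.imread('pics/w2.png')[150:310,150:370];cv2.imwrite('pics/w2z.png',cv2.resize(a,None,fx=3.5,fy=3.5,interpolation=2))
a=cv2.imread('pics/s3.png')[150:270,240:400];cv2.imwrite('pics/s3z.png',cv2.resize(a,None,fx=4,fy=4,interpolation=2))
E
```

```text
(no output)
```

View pics/w2z.png

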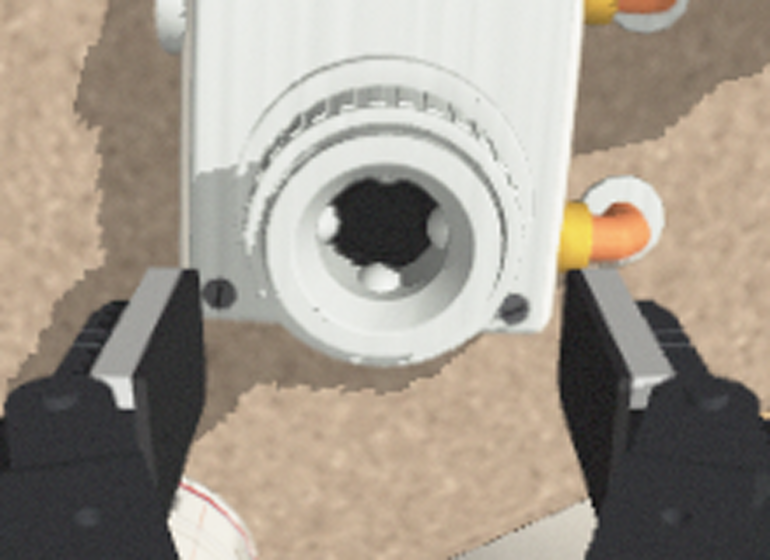

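View pics/s3z.png

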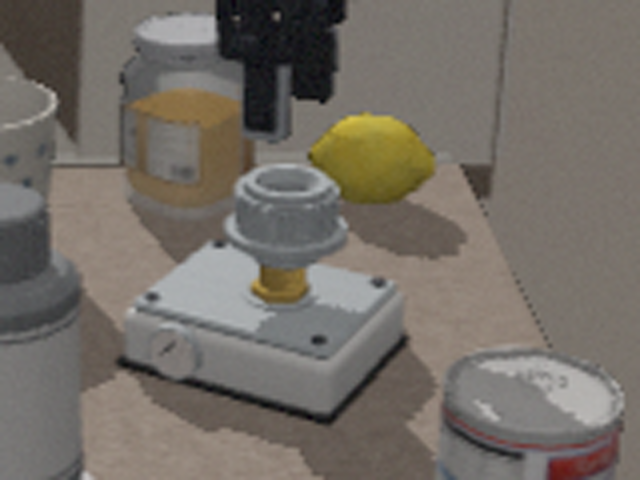

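```bash
cat >> h.py <<'E'
def wrist(fn):
    s=robot.sense();p,d=cap('wrist',fn)
    c=optics.calibration('wrist');K=np.array(c['camera_matrix']);M=np.array(c['mount'])
    from scipy.spatial.transform import Rotation as Ro
    q=s['eef_rot'];R=Ro.from_quat([q[1],q[2],q[3],q[0]]).as_matrix()
    v,u=np.mgrid[:384,:512];dx=u-K[0,2];dy=v-K[1,2];r=np.hypot(dx,dy)+1e-9;th=np.minimum(r/K[0,0],1.3)
    k=np.tan(th)/r
    tool=np.stack([dx*k*d,dy*k*d,d,np.ones_like(d)],-1)@M.T
    tool=tool[...,:3]
    w=tool@R.T+s['ee_pos']
    w[d==0]=np.nan;tool[d==0]=np.nan
    return s,p,d,tool,w
E
python3 - <<'E'
from h import *
s,p,d,tool,w=wrist('w3.png')
for (c,r) in [(195,229),(205,229),(200,240),(190,245),(180,255),(207,260),(312,229),(320,240)]:
    print(c,r,d[r,c].round(4),tool[r,c].round(4),w[r,c].round(4))
f=(np.abs(tool[...,2])>.02)&(np.abs(tool[...,2])<.06)&(tool[...,0]<.0)&(abs(tool[...,1])<.03)
print(f.sum(),np.percentile(tool[f],[0,5,50,95,100],axis=0).round(4))
E
```

```text
195 229 0.1402 [-0.0495  0.0108 -0.0313] [0.4859 0.049  0.1378]
205 229 0.1441 [-0.0459  0.0094 -0.027 ] [0.4859 0.0445 0.1342]
200 240 0.1312 [-0.0592  0.0094 -0.0271] [0.4859 0.0447 0.1475]
190 245 0.1229 [-0.0674  0.0107 -0.0298] [0.4862 0.0477 0.1557]
180 255 0.1156 [-0.0753  0.0098 -0.0324] [0.4845 0.0499 0.1635]
207 260 0.147 [-0.0473 -0.0072 -0.0269] [0.4701 0.0394 0.1355]
312 229 0.1444 [-0.0455  0.0092  0.0257] [ 0.5016 -0.0058  0.1342]
320 240 0.1282 [-0.062   0.0107  0.0265] [ 0.5031 -0.006   0.1506]
30718 [[-0.1447 -0.0145 -0.06  ]
 [-0.1408 -0.008  -0.0563]
 [-0.1159  0.0099 -0.0201]
 [-0.0596  0.0167  0.0557]
 [-0.      0.0207  0.06  ]]
```

```bash
python3 - <<'E'
from h import *
p,d=cap('scene','s4.png')
w,u,v=world('scene',d,np.ones((384,512),bool))
m=(abs(w[:,0]-.485)<.06)&(abs(w[:,1]-.016)<.07)&(w[:,2]>.10)&(w[:,2]<.2)
q=w[m];print(len(q),q.min(0));o=np.argsort(q[:,2])[:15];print(np.c_[q[o],u[m][o],v[m][o]].round(3))
c=optics.calibration('scene');R=cv2.Rodrigues(np.array(c['rvec']))[0]
print(cv2.projectPoints(np.array([[.4854,.0157,.0885],[.4854,.0157,.134],[.485,.016,.098]]),np.array(c['rvec'],float),np.array(c['tvec'],float),np.array(c['camera_matrix']),None)[0])
print(robot.grip_point_offset, [a for a in dir(robot) if a[0]!='_'])
E
```

```text
881 [ 0.45308635 -0.04707301  0.12942066]
[[ 4.72e-01  4.40e-02  1.29e-01  3.07e+02  1.85e+02]
 [ 4.81e-01  4.80e-02  1.30e-01  3.02e+02  1.84e+02]
 [ 4.72e-01  4.70e-02  1.30e-01  3.06e+02  1.85e+02]
 [ 4.69e-01  4.50e-02  1.30e-01  3.08e+02  1.85e+02]
 [ 4.67e-01  4.40e-02  1.31e-01  3.09e+02  1.85e+02]
 [ 4.87e-01 -1.00e-02  1.31e-01  3.19e+02  1.75e+02]
 [ 4.78e-01  4.90e-02  1.31e-01  3.03e+02  1.84e+02]
 [ 4.66e-01  4.40e-02  1.31e-01  3.10e+02  1.85e+02]
 [ 4.86e-01 -1.10e-02  1.31e-01  3.20e+02  1.75e+02]
 [ 4.93e-01 -1.10e-02  1.31e-01  3.17e+02  1.74e+02]
 [ 4.76e-01  4.80e-02  1.31e-01  3.04e+02  1.84e+02]
 [ 4.73e-01  4.60e-02  1.32e-01  3.06e+02  1.84e+02]
 [ 4.97e-01 -6.00e-03  1.32e-01  3.14e+02  1.74e+02]
 [ 4.83e-01 -1.10e-02  1.32e-01  3.21e+02  1.75e+02]
 [ 4.95e-01 -7.00e-03  1.32e-01  3.15e+02  1.74e+02]]
[[[310.74524987 198.85185791]]

 [[311.43266923 177.07134376]]

 [[310.94554241 194.47857689]]]
0.0187 ['MotionError', 'grip_point_offset', 'sense']
```

```bash
python3 - <<'E'
from h import *
s,p,d,tool,w=wrist('w4.png')
for (c,r) in [(258,316),(258,325),(258,340),(258,360),(200,320),(320,320),(230,330),(130,270),(190,345)]:
    print(c,r,d[r,c].round(4),tool[r,c].round(4))
f=(abs(tool[...,2])<.012)&(abs(tool[...,1])<.03)&(tool[...,0]<-.02)
print(np.percentile(tool[f],[50,99,100],axis=0))
E
```

```text
258 316 0.0797 [-0.1124  0.0097 -0.0007]
258 325 0.0748 [-0.1173  0.0105 -0.0007]
258 340 0.0682 [-0.124   0.0111 -0.0007]
258 360 0.0612 [-0.1312  0.0112 -0.0007]
200 320 0.0672 [-0.1234  0.0169 -0.0149]
320 320 0.0666 [-0.1239  0.0173  0.0144]
230 330 0.0723 [-0.1198  0.0107 -0.0081]
130 270 0.0978 [-0.0931  0.0119 -0.047 ]
190 345 0.0553 [-0.1351  0.0194 -0.0149]
[[-1.28707726e-01  1.08703694e-02 -2.33522793e-06]
 [-1.11127260e-01  2.00607821e-02  1.17361998e-02]
 [-1.09716546e-01  2.11065407e-02  1.19995952e-02]]
```

The cameras disagree with the reported TCP. Both show the fingertips at about z = 0.131, roughly 43 mm behind where the TCP is reported. The coupler itself agrees across all three cameras. I'll use the tips as seen and lower them carefully, watching the force.

Emit:
play_rows(rows=[{"tx":0,"ty":0,"tz":0,"roll":0,"claw":0.82},{"tx":0,"ty":0,"tz":0,"roll":0,"claw":0.82},{"tx":-0.02,"ty":0,"tz":-0.2,"roll":0,"claw":0.82},{"tx":0,"ty":0,"tz":-0.2,"roll":0,"claw":0.82},{"tx":0,"ty":0,"tz":-0.2,"roll":0,"claw":0.82},{"tx":0,"ty":0,"tz":-0.2,"roll":0,"claw":0.82},{"tx":0,"ty":0,"tz":0,"roll":0,"claw":0.82}])

```text
t: 6.6
ee_pos: [0.4842, 0.0157, 0.0659]
eef_rot: [0.573, 0.418, 0.568, -0.419]
ft_force: [-0.4, 0.1, -0.1]
gripper_width: 0.0698
```

Emit:
play_rows(rows=[{"tx":0.02,"ty":0,"tz":-0.25,"roll":0,"claw":0.82},{"tx":0,"ty":0,"tz":-0.25,"roll":0,"claw":0.82},{"tx":0,"ty":0,"tz":-0.25,"roll":0,"claw":0.82},{"tx":0,"ty":0,"tz":-0.1,"roll":0,"claw":0.62},{"tx":0,"ty":0,"tz":0,"roll":0,"claw":0.62},{"tx":0,"ty":0,"tz":0,"roll":0,"claw":0.62}])

```text
t: 7.35
ee_pos: [0.4847, 0.0157, 0.0432]
eef_rot: [0.573, 0.418, 0.568, -0.419]
ft_force: [-0.7, -0.5, 0.7]
gripper_width: 0.0531
```

```bash
python3 - <<'E'
from h import *
s,p,d,tool,w=wrist('w5.png')
cap('scene','s5.png')
a=cv2.imread('pics/w5.png')[150:310,150:370];b=cv2.imread('pics/s5.png')[150:270,240:400]
cv2.imwrite('pics/z5.png',np.hstack([cv2.resize(a,(440,320)),cv2.resize(b,(360,320))]))
print(s['ft_force'],s['gripper_width'])
E
```

```text
[-0.70012701 -0.47318072  0.68529587] 0.05305944377615685
```

View pics/z5.png

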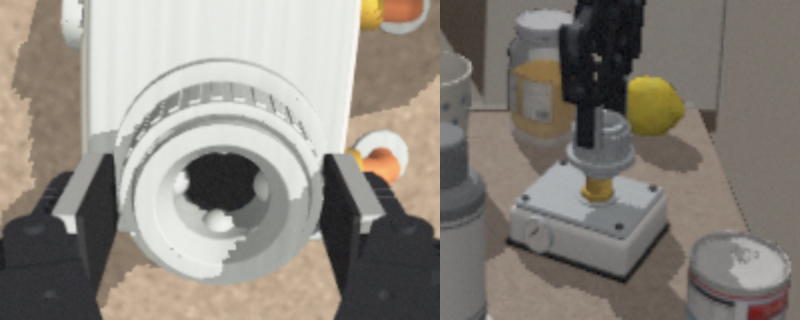

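The tips now stand beside the collar, just above its rim, so the visual offset is right. Next I push down in small steps.

Emit:
play_rows(rows=[{"tx":0,"ty":0,"tz":-0.12,"roll":0,"claw":0.62},{"tx":0,"ty":0,"tz":-0.12,"roll":0,"claw":0.62},{"tx":0,"ty":0,"tz":-0.12,"roll":0,"claw":0.62},{"tx":0,"ty":0,"tz":0,"roll":0,"claw":0.62}])

```text
t: 7.95
ee_pos: [0.4849, 0.0157, 0.0337]
eef_rot: [0.573, 0.418, 0.568, -0.419]
ft_force: [-0.4, 0.2, -0.9]
gripper_width: 0.053
```

Emit:
play_rows(rows=[{"tx":0,"ty":0,"tz":-0.12,"roll":0,"claw":0.62},{"tx":0,"ty":0,"tz":0,"roll":0,"claw":0.62}])

```text
t: 8.2
ee_pos: [0.4853, 0.0157, 0.0314]
eef_rot: [0.573, 0.418, 0.567, -0.418]
ft_force: [-1.5, 0.9, 2.4]
gripper_width: 0.0531
```

Emit:
play_rows(rows=[{"tx":0,"ty":0,"tz":-0.12,"roll":0,"claw":0.62},{"tx":0,"ty":0,"tz":0,"roll":0,"claw":0.62}])

```text
t: 8.45
ee_pos: [0.4856, 0.0158, 0.0291]
eef_rot: [0.573, 0.418, 0.567, -0.418]
ft_force: [-0.9, -0.2, 3.2]
gripper_width: 0.0528
```

Emit:
play_rows(rows=[{"tx":0,"ty":0,"tz":-0.1,"roll":0,"claw":0.62},{"tx":0,"ty":0,"tz":0,"roll":0,"claw":0.62}])

```text
t: 8.7
ee_pos: [0.4858, 0.0158, 0.0266]
eef_rot: [0.574, 0.418, 0.567, -0.418]
ft_force: [-0.8, -0.0, 0.9]
gripper_width: 0.0532
```

Emit:
play_rows(rows=[{"tx":-0.03,"ty":0,"tz":-0.1,"roll":0,"claw":0.62},{"tx":0,"ty":0,"tz":0,"roll":0,"claw":0.62}])

```text
t: 8.95
ee_pos: [0.4857, 0.0158, 0.0245]
eef_rot: [0.574, 0.419, 0.566, -0.418]
ft_force: [-0.6, 0.0, 4.5]
gripper_width: 0.0526
```

```bash
python3 - <<'E'
from h import *
s,p,d,tool,w=wrist('w6.png')
cap('scene','s6.png')
a=cv2.imread('pics/w6.png')[150:310,150:370];b=cv2.imread('pics/s6.png')[150:270,240:400]
cv2.imwrite('pics/z6.png',np.hstack([cv2.resize(a,(440,320)),cv2.resize(b,(360,320))]))
print(s['ft_force'],s['gripper_width'])
E
```

```text
[-0.63747819  0.02606162  4.54901767] 0.052571707749016275
```

View pics/z6.png

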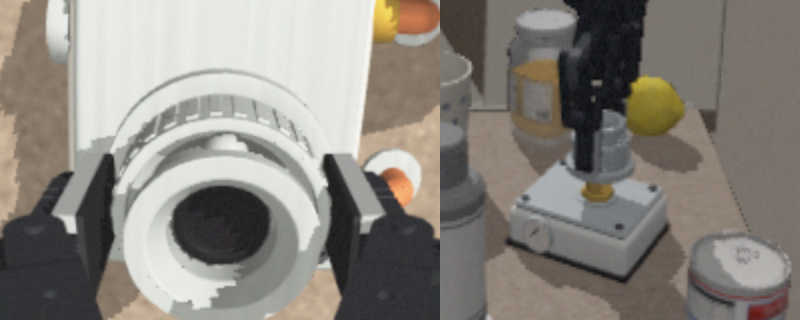

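The collar is moving down: the balls have backed out and the valve has risen. I'll keep going in 1 to 2 mm steps until I feel the bumper.

Emit:
play_rows(rows=[{"tx":0,"ty":0,"tz":-0.07,"roll":0,"claw":0.62},{"tx":0,"ty":0,"tz":0,"roll":0,"claw":0.62}])

```text
t: 9.3
ee_pos: [0.4859, 0.0157, 0.0237]
eef_rot: [0.574, 0.419, 0.566, -0.417]
ft_force: [-1.1, 0.9, 6.8]
gripper_width: 0.0528
```

Emit:
play_rows(rows=[{"tx":0,"ty":0,"tz":-0.06,"roll":0,"claw":0.62}])

```text
t: 9.43
ee_pos: [0.4861, 0.0158, 0.0229]
eef_rot: [0.574, 0.419, 0.566, -0.417]
ft_force: [-1.0, 0.6, 7.0]
gripper_width: 0.0529
```

Emit:
play_rows(rows=[{"tx":-0.03,"ty":0,"tz":-0.06,"roll":0,"claw":0.62}])

```text
t: 9.55
ee_pos: [0.4861, 0.0158, 0.0222]
eef_rot: [0.575, 0.42, 0.565, -0.417]
ft_force: [0.5, 0.5, 6.8]
gripper_width: 0.0535
```

Emit:
play_rows(rows=[{"tx":0,"ty":0,"tz":-0.06,"roll":0,"claw":0.62}])

```text
t: 9.68
ee_pos: [0.4864, 0.0158, 0.0215]
eef_rot: [0.575, 0.42, 0.565, -0.417]
ft_force: [-1.7, -0.1, 6.7]
gripper_width: 0.0528
```

Emit:
play_rows(rows=[{"tx":0,"ty":0,"tz":-0.06,"roll":0,"claw":0.62}])

```text
t: 9.8
ee_pos: [0.4868, 0.0159, 0.021]
eef_rot: [0.576, 0.42, 0.565, -0.416]
ft_force: [-2.1, -0.2, 11.5]
gripper_width: 0.0533
```

Emit:
play_rows(rows=[{"tx":-0.02,"ty":0,"tz":-0.05,"roll":0,"claw":0.62}])

```text
t: 9.93
ee_pos: [0.487, 0.0159, 0.0211]
eef_rot: [0.576, 0.421, 0.564, -0.416]
ft_force: [-1.5, 0.4, 9.7]
gripper_width: 0.0529
```

Emit:
play_rows(rows=[{"tx":0,"ty":0,"tz":-0.06,"roll":0,"claw":0.62}])

```text
t: 10.05
ee_pos: [0.4878, 0.0161, 0.021]
eef_rot: [0.577, 0.421, 0.564, -0.415]
ft_force: [-1.5, 0.8, 11.0]
gripper_width: 0.0526
```

That is the stop, at 11 N with no further travel. I'll let go by opening, then rise.

Emit:
play_rows(rows=[{"tx":0,"ty":0,"tz":0,"roll":0,"claw":0.9},{"tx":0,"ty":0,"tz":0,"roll":0,"claw":0.9},{"tx":0,"ty":0,"tz":0,"roll":0,"claw":0.9},{"tx":0,"ty":0,"tz":0.3,"roll":0,"claw":1},{"tx":0,"ty":0,"tz":0.5,"roll":0,"claw":1},{"tx":0,"ty":0,"tz":0.8,"roll":0,"claw":1},{"tx":0,"ty":0,"tz":1,"roll":0,"claw":1},{"tx":0,"ty":0,"tz":1,"roll":0,"claw":1},{"tx":0,"ty":0,"tz":0,"roll":0,"claw":1}])

```text
t: 11.18
ee_pos: [0.487, 0.0158, 0.1156]
eef_rot: [0.577, 0.421, 0.564, -0.415]
ft_force: [0.3, -0.8, 0.0]
gripper_width: 0.0857
```

```bash
python3 - <<'E'
from h import *
s,p,d,tool,w=wrist('w7.png')
cap('scene','s7.png')
a=cv2.imread('pics/w7.png')[130:290,150:370];b=cv2.imread('pics/s7.png')[150:270,240:400]
cv2.imwrite('pics/z7.png',np.hstack([cv2.resize(a,(440,320)),cv2.resize(b,(360,320))]))
print(s['ee_pos'],s['eef_rot'])
q=w[(abs(w[...,0]-.485)<.04)&(abs(w[...,1]-.016)<.04)&(w[...,2]>.045)&(w[...,2]<.105)]
print(np.histogram(q[:,2],bins=np.arange(.045,.108,.003)))
print(cv2.minEnclosingCircle(q[q[:,2]>.093][:,:2].astype(np.float32)))
t=q[(q[:,2]>.055)&(q[:,2]<.075)];print(cv2.minEnclosingCircle(t[:,:2].astype(np.float32)),np.median(t[:,2]))
t=q[q[:,2]>.093];r=np.hypot(t[:,0]-.485,t[:,1]-.016);print(np.median(t[:,2]),len(t))
E
```

```text
[0.48696698 0.01575115 0.11559844] [ 0.57684754  0.42072438  0.56357705 -0.41547422]
(array([   0,    0,    0,    0,    0,   18,  347,  339,   34,   33,   47,
        152,  183, 1208,  133,  208,  434, 1255,    2,    0]), array([0.045, 0.048, 0.051, 0.054, 0.057, 0.06 , 0.063, 0.066, 0.069,
       0.072, 0.075, 0.078, 0.081, 0.084, 0.087, 0.09 , 0.093, 0.096,
       0.099, 0.102, 0.105]))
((0.4856799244880676, 0.021060947328805923), 0.02135452814400196)
((0.48731884360313416, 0.02085242234170437), 0.030089914798736572) 0.0660571967690666
0.09689734675635847 1691
```

View pics/z7.png

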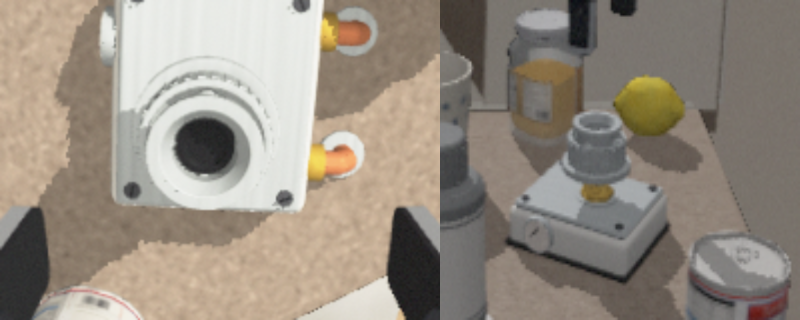

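The collar stays back by itself: its rim now reads about 0.066, against 0.074 before. The balls are out and the valve has risen. Now the cartridge.

Emit:
play_rows(rows=[{"tx":0,"ty":0,"tz":1,"roll":0,"claw":1},{"tx":0,"ty":0,"tz":1,"roll":0,"claw":1},{"tx":-0.2,"ty":0.8,"tz":1,"roll":0,"claw":1},{"tx":-0.2,"ty":0.9,"tz":0,"roll":0,"claw":1},{"tx":-0.2,"ty":0.9,"tz":0,"roll":0,"claw":1},{"tx":-0.2,"ty":0.9,"tz":0,"roll":0,"claw":1},{"tx":-0.2,"ty":0.9,"tz":0,"roll":0,"claw":1},{"tx":-0.2,"ty":0.9,"tz":0,"roll":0,"claw":1},{"tx":-0.2,"ty":0.9,"tz":0,"roll":0,"claw":1},{"tx":-0.2,"ty":0.9,"tz":0,"roll":0,"claw":1},{"tx":-0.2,"ty":0.8,"tz":0,"roll":0,"claw":1},{"tx":0,"ty":0,"tz":0,"roll":0,"claw":1}])

```text
t: 12.78
ee_pos: [0.4313, 0.2177, 0.1681]
eef_rot: [0.567, 0.412, 0.573, -0.425]
ft_force: [-0.1, -0.1, 1.1]
gripper_width: 0.0848
```

```bash
python3 - <<'E'
from h import *
s,p,d,tool,w=wrist('w8.png')
print(s['ee_pos'],s['eef_rot'])
q=w[(abs(w[...,0]-.437)<.05)&(abs(w[...,1]-.243)<.05)]
print(np.histogram(q[:,2],bins=np.arange(.04,.2,.004)))
t=q[(q[:,2]>.166)&(q[:,2]<.18)];print('knob',cv2.minEnclosingCircle(t[:,:2].astype(np.float32)),t.mean(0))
t=q[(q[:,2]>.13)&(q[:,2]<.145)];print('barrel',cv2.minEnclosingCircle(t[:,:2].astype(np.float32)))
q=w[(abs(w[...,0]-.485)<.05)&(abs(w[...,1]-.018)<.05)]
t=q[(q[:,2]>.094)&(q[:,2]<.12)];print('mouth',cv2.minEnclosingCircle(t[:,:2].astype(np.float32)),len(t))
p,d=cap('top','t8.png');ww,u,v=world('top',d,np.ones((384,512),bool))
m=(abs(ww[:,0]-.485)<.05)&(abs(ww[:,1]-.018)<.05)&(ww[:,2]>.095)&(ww[:,2]<.12);t=ww[m];print('top mouth',cv2.minEnclosingCircle(t[:,:2].astype(np.float32)),len(t))
E
```

```text
[0.43127532 0.21774433 0.16813161] [ 0.56717572  0.41180919  0.57270185 -0.42513231]
(array([ 547,   14,    0,    0,   12,   42,   37,   30,   23,   20,   25,
         21,   20,   30,   23,   31,   24,   34,   23,   35,   22,    7,
         20,   35,  201,  980, 1105,   39,   64,   62,   73,  129, 2312,
        457,    0,    0,    0,    0,    0]), array([0.04 , 0.044, 0.048, 0.052, 0.056, 0.06 , 0.064, 0.068, 0.072,
       0.076, 0.08 , 0.084, 0.088, 0.092, 0.096, 0.1  , 0.104, 0.108,
       0.112, 0.116, 0.12 , 0.124, 0.128, 0.132, 0.136, 0.14 , 0.144,
       0.148, 0.152, 0.156, 0.16 , 0.164, 0.168, 0.172, 0.176, 0.18 ,
       0.184, 0.188, 0.192, 0.196]))
knob ((0.4379434883594513, 0.24318937957286835), 0.02029101923108101) [0.43933404 0.24301351 0.17112429]
barrel ((0.4378615915775299, 0.24346604943275452), 0.0312355887144804)
mouth ((0.4857332110404968, 0.021036334335803986), 0.022225525230169296) 576
top mouth ((0.4848316013813019, 0.02220834419131279), 0.02118873968720436) 279
```

View pics/w8.png

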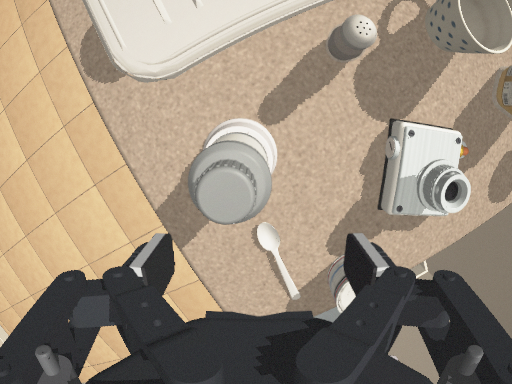

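Emit:
play_rows(rows=[{"tx":0.11,"ty":0.5,"tz":0,"roll":0,"claw":1},{"tx":0.11,"ty":0.48,"tz":0,"roll":0,"claw":1},{"tx":0,"ty":0,"tz":0,"roll":0,"claw":1}])

```text
t: 13.25
ee_pos: [0.4382, 0.2415, 0.168]
eef_rot: [0.567, 0.413, 0.572, -0.426]
ft_force: [-0.3, -0.1, -0.6]
gripper_width: 0.0855
```

```bash
cat >> h.py <<'E'
def pose():
    from scipy.spatial.transform import Rotation as Ro
    s=robot.sense();q=s['eef_rot'];R=Ro.from_quat([q[1],q[2],q[3],q[0]]).as_matrix()
    print('t',s['t'],'ee',s['ee_pos'].round(4),'toolx',R[:,0].round(4),'z',R[:,2].round(3),'pads',(s['ee_pos']-.06*R[:,0]).round(4),'F',s['ft_force'].round(1),s['gripper_width'].round(4))
E
python3 -c "
from h import *
pose()"
```

```text
Traceback (most recent call last):
  File "h.py", line 25, in pose
    print('t',s['t'],'ee',s['ee_pos'].round(4),'toolx',R[:,0].round(4),'z',R[:,2].round(3),'pads',(s['ee_pos']-.06*R[:,0]).round(4),'F',s['ft_force'].round(1),s['gripper_width'].round(4))
                                                                                                                                                               ^^^^^^^^^^^^^^^^^^^^^^^^
AttributeError: 'float' object has no attribute 'round'
```

Within 1.5 mm. I'll correct that during the descent.

Emit:
play_rows(rows=[{"tx":-0.03,"ty":0.04,"tz":-0.6,"roll":0,"claw":1},{"tx":-0.02,"ty":0,"tz":-0.6,"roll":0,"claw":1},{"tx":0,"ty":0,"tz":-0.6,"roll":0,"claw":1},{"tx":0,"ty":0,"tz":-0.4,"roll":0,"claw":1},{"tx":0,"ty":0,"tz":0,"roll":0,"claw":1}])

```text
t: 13.88
ee_pos: [0.436, 0.2416, 0.1073]
eef_rot: [0.566, 0.412, 0.572, -0.428]
ft_force: [-0.2, -0.1, -0.2]
gripper_width: 0.0855
```

```bash
sed -i "s/s\['gripper_width'\].round(4)/s['gripper_width']/" h.py
python3 - <<'E'
from h import *
pose()
s,p,d,tool,w=wrist('w9.png')
f=(abs(tool[...,2])>.030)&(abs(tool[...,2])<.06)&(abs(tool[...,1])<.0112)&(tool[...,0]>-.08)&(tool[...,0]<-.02)
print('tips tool x max',np.percentile(tool[...,0][f],[50,95,99]))
q=w[(abs(w[...,0]-.437)<.05)&(abs(w[...,1]-.243)<.05)]
t=q[(q[:,2]>.166)&(q[:,2]<.18)];print('knob',cv2.minEnclosingCircle(t[:,:2].astype(np.float32)),t.mean(0))
cap('scene','s9.png')
b=cv2.imread('pics/s9.png')[120:320,160:340];a=cv2.imread('pics/w9.png')[100:340,120:400]
cv2.imwrite('pics/z9.png',np.hstack([cv2.resize(a,(440,400)),cv2.resize(b,(360,400))]))
E
```

```text
t 13.875 ee [0.436  0.2416 0.1073] toolx [-0.0198 -0.0128 -0.9997] z [ 0.295 -0.955  0.006] pads [0.4371 0.2423 0.1673] F [-0.2 -0.1 -0.2] 0.0855356025445412
tips tool x max [-0.0678435 -0.0532107 -0.0338636]
knob ((0.4458826184272766, 0.2430342733860016), 0.051829636096954346) [0.44054339 0.24351201 0.1715477 ]
```

View pics/z9.png

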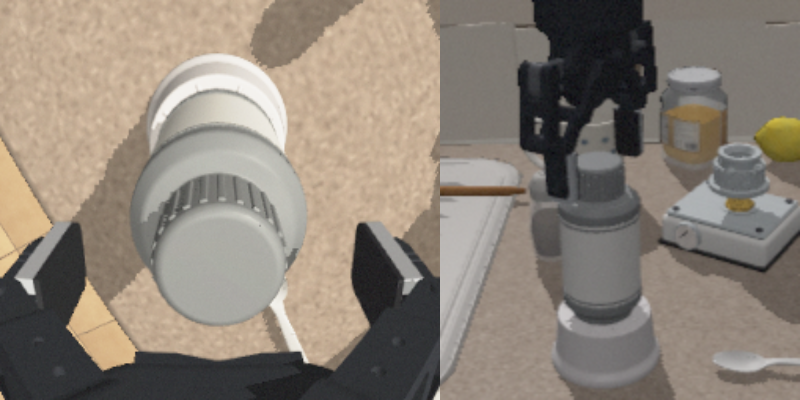

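Emit:
play_rows(rows=[{"tx":0.02,"ty":0.02,"tz":0,"roll":0,"claw":0.6},{"tx":0,"ty":0,"tz":0,"roll":0,"claw":0.52},{"tx":0,"ty":0,"tz":0,"roll":0,"claw":0.3},{"tx":0,"ty":0,"tz":0,"roll":0,"claw":0.3},{"tx":0,"ty":0,"tz":0,"roll":0,"claw":0.3},{"tx":0,"ty":0,"tz":0,"roll":0,"claw":0.3}], squeeze=60)

```text
t: 14.72
ee_pos: [0.438, 0.2428, 0.1108]
eef_rot: [0.567, 0.414, 0.571, -0.426]
ft_force: [-0.0, -0.2, -0.3]
gripper_width: 0.0383
```

Emit:
play_rows(rows=[{"tx":0,"ty":0,"tz":0.2,"roll":0,"claw":0.3},{"tx":0,"ty":0,"tz":0.3,"roll":0,"claw":0.3},{"tx":0,"ty":0,"tz":0.4,"roll":0,"claw":0.3},{"tx":0,"ty":0,"tz":0.6,"roll":0,"claw":0.3},{"tx":0,"ty":0,"tz":0.8,"roll":0,"claw":0.3},{"tx":0,"ty":0,"tz":0.8,"roll":0,"claw":0.3},{"tx":0,"ty":0,"tz":0.8,"roll":0,"claw":0.3},{"tx":0,"ty":0,"tz":0.8,"roll":0,"claw":0.3},{"tx":0,"ty":0,"tz":0,"roll":0,"claw":0.3}])

```text
t: 15.85
ee_pos: [0.4377, 0.2427, 0.2386]
eef_rot: [0.568, 0.415, 0.571, -0.425]
ft_force: [0.0, -0.2, -4.0]
gripper_width: 0.038
```

```bash
cat > look.py <<'E'
from h import *
import sys
n=sys.argv[1]
pose()
s,p,d,tool,w=wrist('w%s.png'%n)
m=(abs(tool[...,1])<.12)&(abs(tool[...,2])<.05)
ps,ds=cap('scene','s%s.png'%n)
pt,dt=cap('top','t%s.png'%n)
from scipy.optimize import least_squares
for nm,dd in (('scene',ds),('top',dt)):
    ms=masks_of('cartridge',nm)
    if not ms: continue
    ww,u,v=world(nm,dd,ms[0]['mask'])
    print(nm,ms[0]['conf'],np.percentile(ww,[1,50,99],axis=0).round(4).tolist())
cv2.imwrite('pics/z%s.png'%n,np.hstack([cv2.resize(cv2.imread('pics/s%s.png'%n)[50:330,120:400],(400,400)),cv2.resize(cv2.imread('pics/w%s.png'%n)[60:384,80:440],(400,400))]))
E
python3 look.py 10
```

```text
t 15.85 ee [0.4377 0.2427 0.2386] toolx [-0.0119 -0.0091 -0.9999] z [ 0.295 -0.955  0.005] pads [0.4384 0.2433 0.2986] F [ 0.  -0.2 -4. ] 0.03800159614467993
scene 0.8 [[0.4054, 0.2246, 0.1462], [0.4172, 0.2572, 0.2321], [0.451, 0.2731, 0.2987]]
top 0.73 [[0.4056, 0.2132, 0.1842], [0.4219, 0.2267, 0.2684], [0.4533, 0.2584, 0.326]]
```

View pics/z10.png

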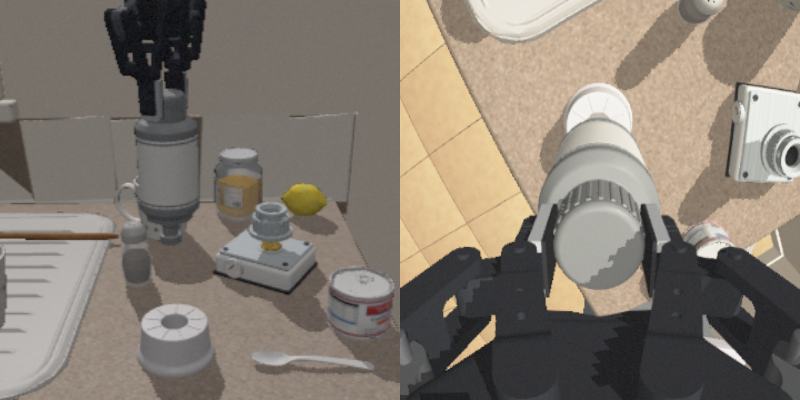

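Emit:
play_rows(rows=[{"tx":0.1,"ty":-0.4,"tz":0,"roll":0,"claw":0.3},{"tx":0.18,"ty":-0.8,"tz":0,"roll":0,"claw":0.3},{"tx":0.18,"ty":-0.8,"tz":0,"roll":0,"claw":0.3},{"tx":0.18,"ty":-0.8,"tz":0,"roll":0,"claw":0.3},{"tx":0.18,"ty":-0.8,"tz":0,"roll":0,"claw":0.3},{"tx":0.18,"ty":-0.8,"tz":0,"roll":0,"claw":0.3},{"tx":0.18,"ty":-0.8,"tz":0,"roll":0,"claw":0.3},{"tx":0.18,"ty":-0.8,"tz":0,"roll":0,"claw":0.3},{"tx":0.18,"ty":-0.8,"tz":0,"roll":0,"claw":0.3},{"tx":0.18,"ty":-0.8,"tz":0,"roll":0,"claw":0.3},{"tx":0.1,"ty":-0.5,"tz":0,"roll":0,"claw":0.3},{"tx":0,"ty":0,"tz":0,"roll":0,"claw":0.3}])

```text
t: 17.6
ee_pos: [0.4804, 0.0258, 0.2263]
eef_rot: [0.563, 0.409, 0.573, -0.432]
ft_force: [0.3, -0.1, -4.2]
gripper_width: 0.0379
```

```bash
python3 look.py 11
```

```text
t 17.6 ee [0.4804 0.0258 0.2263] toolx [-0.0309 -0.0174 -0.9994] z [ 0.292 -0.956  0.008] pads [0.4823 0.0269 0.2863] F [ 0.3 -0.1 -4.2] 0.037949879293974136
scene 0.63 [[0.4481, 0.0119, 0.1344], [0.4624, 0.0446, 0.2181], [0.4964, 0.0572, 0.2874]]
top 0.75 [[0.4482, 0.001, 0.1807], [0.4579, 0.0283, 0.2603], [0.4726, 0.0553, 0.2899]]
```

View pics/z11.png

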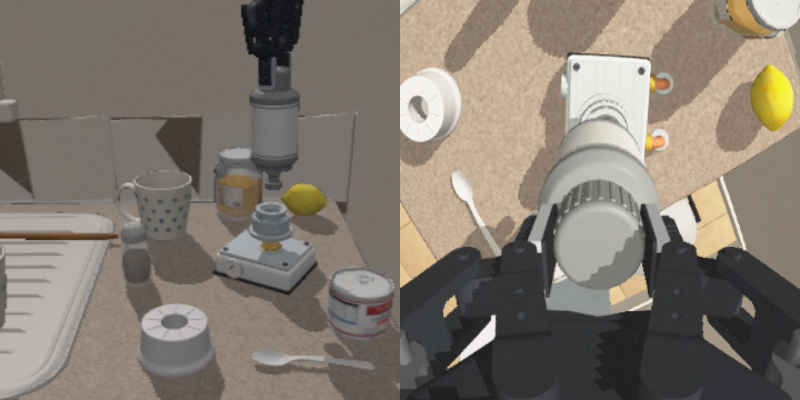

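Emit:
play_rows(rows=[{"tx":0.14,"ty":-0.09,"tz":-0.3,"roll":0,"claw":0.3},{"tx":0.14,"ty":-0.09,"tz":-0.3,"roll":0,"claw":0.3},{"tx":0,"ty":0,"tz":-0.2,"roll":0,"claw":0.3},{"tx":0,"ty":0,"tz":0,"roll":0,"claw":0.3}])

```text
t: 18.35
ee_pos: [0.4877, 0.0236, 0.2046]
eef_rot: [0.564, 0.408, 0.574, -0.431]
ft_force: [0.3, -0.8, -3.9]
gripper_width: 0.0385
```

```bash
cat > fit.py <<'E'
from h import *
import sys
from scipy.optimize import least_squares
pose();n=sys.argv[1]
s=robot.sense();ex,ey,ez=s['ee_pos']
def fit(P,r):
    f=least_squares(lambda c:np.hypot(P[:,0]-c[0],P[:,1]-c[1])-r,[ex,ey],loss='soft_l1',f_scale=0.001);return f.x.round(4),float(np.abs(f.fun).mean().round(4)),len(P)
for nm in ('scene','top'):
    p,d=cap(nm,'%s%s.png'%(nm[0],n));w,u,v=world(nm,d,np.ones((384,512),bool))
    q=w[(abs(w[:,0]-ex)<.045)&(abs(w[:,1]-ey)<.045)]
    sz=ez-.0668
    for lab,a,b,r in (('spigot',-.028,-.02,.011),('barrel lo',.02,.045,.031),('barrel hi',.06,.09,.031)):
        t=q[(q[:,2]>sz+a)&(q[:,2]<sz+b)]
        if len(t)>15: print(nm,lab,*fit(t,r))
    t=q[(q[:,2]>.094)&(q[:,2]<sz-.032)]
    if len(t)>8: print(nm,'mouth',cv2.minEnclosingCircle(t[:,:2].astype(np.float32)),len(t),t[:,2].max())
    t=q[(q[:,2]>.074)&(q[:,2]<.084)];print(nm,'knurl',*fit(t,.025))
    t=q[(q[:,2]>.0925)&(q[:,2]<.096)];print(nm,'nose',*fit(t,.021)) if len(t)>8 else 0
cv2.imwrite('pics/z%s.png'%n,cv2.resize(cv2.imread('pics/s%s.png'%n)[130:270,220:400],(720,560),interpolation=2))
E
python3 fit.py 12
```

```text
t 18.35 ee [0.4877 0.0236 0.2046] toolx [-0.0311 -0.0172 -0.9994] z [ 0.297 -0.955  0.007] pads [0.4895 0.0246 0.2646] F [ 0.3 -0.8 -3.9] 0.038481403325693886
scene spigot [0.4859 0.022 ] 0.0007 44
scene barrel lo [0.4868 0.022 ] 0.0008 418
scene barrel hi [0.4874 0.0226] 0.0008 536
scene mouth ((0.48278161883354187, 0.020601417869329453), 0.022215742617845535) 133 0.09907091149110897
scene knurl [0.4849 0.0199] 0.0011 134
scene nose [0.4841 0.0262] 0.0035 56
top barrel lo [0.4868 0.0248] 0.0003 95
top barrel hi [0.4874 0.0254] 0.0002 83
top knurl [0.4845 0.0223] 0.0003 14
```

View pics/z12.png

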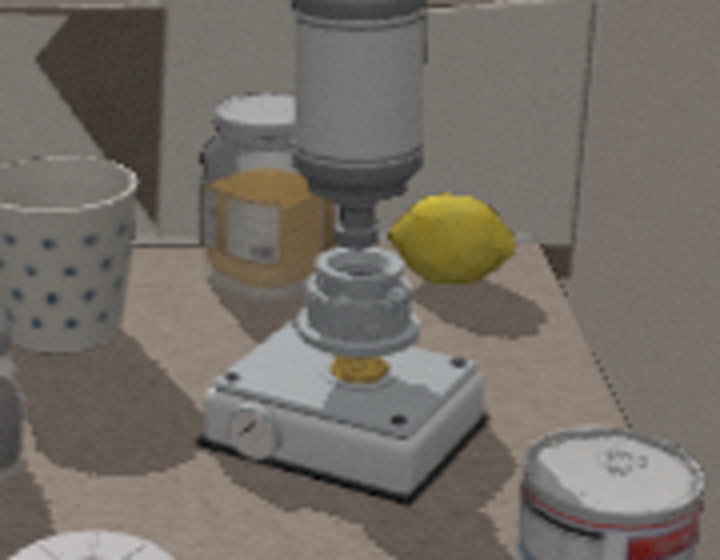

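Collar still back, spigot over the mouth with a 1–2 mm offset. I'll correct that and lower.

Emit:
play_rows(rows=[{"tx":-0.05,"ty":-0.08,"tz":-0.1,"roll":0,"claw":0.3},{"tx":0,"ty":0,"tz":-0.15,"roll":0,"claw":0.3},{"tx":0,"ty":0,"tz":-0.15,"roll":0,"claw":0.3},{"tx":0,"ty":0,"tz":0,"roll":0,"claw":0.3}])

```text
t: 18.95
ee_pos: [0.4866, 0.0213, 0.1952]
eef_rot: [0.565, 0.408, 0.574, -0.43]
ft_force: [0.3, -0.2, -4.3]
gripper_width: 0.0381
```

Emit:
play_rows(rows=[{"tx":0,"ty":0,"tz":-0.12,"roll":0,"claw":0.3},{"tx":0,"ty":0,"tz":-0.12,"roll":0,"claw":0.3},{"tx":0,"ty":0,"tz":0,"roll":0,"claw":0.3}])

```text
t: 19.32
ee_pos: [0.4866, 0.0214, 0.1888]
eef_rot: [0.565, 0.408, 0.574, -0.43]
ft_force: [-0.0, 0.3, -4.0]
gripper_width: 0.0384
```

Emit:
play_rows(rows=[{"tx":0,"ty":0,"tz":-0.12,"roll":0,"claw":0.3},{"tx":0,"ty":0,"tz":-0.1,"roll":0,"claw":0.3},{"tx":0,"ty":0,"tz":0,"roll":0,"claw":0.3}])

```text
t: 19.7
ee_pos: [0.4866, 0.0214, 0.1829]
eef_rot: [0.565, 0.408, 0.574, -0.43]
ft_force: [0.3, 0.1, -2.9]
gripper_width: 0.0382
```

Emit:
play_rows(rows=[{"tx":0,"ty":0,"tz":-0.12,"roll":0,"claw":0.3},{"tx":0,"ty":0,"tz":0,"roll":0,"claw":0.3}])

```text
t: 19.95
ee_pos: [0.487, 0.0215, 0.1812]
eef_rot: [0.565, 0.409, 0.573, -0.43]
ft_force: [-0.8, 0.3, -1.1]
gripper_width: 0.038
```

Emit:
play_rows(rows=[{"tx":0,"ty":0,"tz":-0.12,"roll":0,"claw":0.3},{"tx":0,"ty":0,"tz":0,"roll":0,"claw":0.3}])

```text
t: 20.2
ee_pos: [0.4872, 0.0215, 0.1791]
eef_rot: [0.566, 0.409, 0.573, -0.429]
ft_force: [-0.8, -0.4, -1.3]
gripper_width: 0.0382
```

Emit:
play_rows(rows=[{"tx":0,"ty":0,"tz":-0.12,"roll":0,"claw":0.3},{"tx":0,"ty":0,"tz":0,"roll":0,"claw":0.3}])

```text
t: 20.45
ee_pos: [0.4872, 0.0215, 0.1762]
eef_rot: [0.566, 0.409, 0.573, -0.429]
ft_force: [-0.7, 1.7, -0.1]
gripper_width: 0.0378
```

Emit:
play_rows(rows=[{"tx":0,"ty":0,"tz":-0.12,"roll":0,"claw":0.3},{"tx":0,"ty":0,"tz":-0.12,"roll":0,"claw":0.3},{"tx":0,"ty":0,"tz":0,"roll":0,"claw":0.3}])

```text
t: 20.82
ee_pos: [0.4874, 0.0215, 0.1703]
eef_rot: [0.566, 0.409, 0.573, -0.429]
ft_force: [0.1, -0.0, 0.4]
gripper_width: 0.0383
```

Emit:
play_rows(rows=[{"tx":0,"ty":0,"tz":-0.1,"roll":0,"claw":0.3},{"tx":0,"ty":0,"tz":0,"roll":0,"claw":0.3}])

```text
t: 21.08
ee_pos: [0.4871, 0.0215, 0.1668]
eef_rot: [0.566, 0.409, 0.573, -0.43]
ft_force: [-0.7, -0.5, -6.8]
gripper_width: 0.0379
```

```bash
python3 fit.py 13
```

```text
t 21.075 ee [0.4871 0.0215 0.1668] toolx [-0.0255 -0.0172 -0.9995] z [ 0.297 -0.955  0.009] pads [0.4886 0.0225 0.2267] F [-0.7 -0.5 -6.8] 0.037852997160983726
scene spigot [0.474  0.0313] 0.0068 134
scene barrel lo [0.4861 0.0196] 0.0008 401
scene barrel hi [0.4865 0.0202] 0.0008 506
scene knurl [0.4848 0.0198] 0.0008 119
scene nose [0.4852 0.02  ] 0.0015 37
top spigot [0.4659 0.0252] 0.0049 59
top barrel lo [0.486  0.0227] 0.0003 86
top barrel hi [0.4865 0.0234] 0.0002 72
top knurl [0.4806 0.0229] 0.001 37
```

View pics/z13.png

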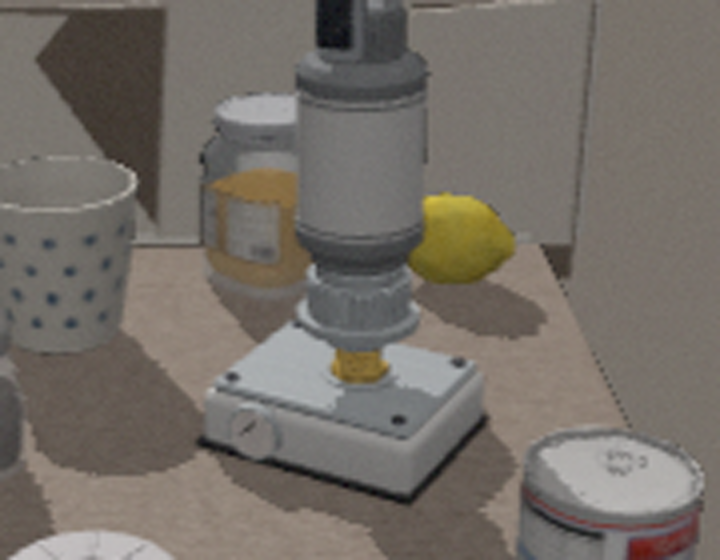

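The force flipped to −6.8 N and more of the riser shows under the collar, so the collar has tripped. I'll make a gentle confirming press and a light tug before letting go.

Emit:
play_rows(rows=[{"tx":0,"ty":0,"tz":-0.05,"roll":0,"claw":0.3}])

```text
t: 21.3
ee_pos: [0.4871, 0.0215, 0.1655]
eef_rot: [0.566, 0.409, 0.573, -0.43]
ft_force: [-0.8, 0.0, 2.6]
gripper_width: 0.0383
```

Emit:
play_rows(rows=[{"tx":0,"ty":0,"tz":-0.04,"roll":0,"claw":0.3}])

```text
t: 21.42
ee_pos: [0.4874, 0.0215, 0.1652]
eef_rot: [0.566, 0.409, 0.573, -0.429]
ft_force: [-0.9, 0.1, 2.8]
gripper_width: 0.0382
```

Emit:
play_rows(rows=[{"tx":0,"ty":0,"tz":0.06,"roll":0,"claw":0.3},{"tx":0,"ty":0,"tz":0.06,"roll":0,"claw":0.3}])

```text
t: 21.68
ee_pos: [0.4868, 0.0214, 0.1667]
eef_rot: [0.565, 0.409, 0.573, -0.43]
ft_force: [-1.3, -1.0, -9.8]
gripper_width: 0.0383
```

The tug holds (−9.8 N, no lift), so it's locked. Letting go and rising.

Emit:
play_rows(rows=[{"tx":0,"ty":0,"tz":-0.03,"roll":0,"claw":0.6},{"tx":0,"ty":0,"tz":0,"roll":0,"claw":0.9},{"tx":0,"ty":0,"tz":0,"roll":0,"claw":1},{"tx":0,"ty":0,"tz":0,"roll":0,"claw":1},{"tx":0,"ty":0,"tz":0.4,"roll":0,"claw":1},{"tx":0,"ty":0,"tz":0.8,"roll":0,"claw":1},{"tx":0,"ty":0,"tz":0.8,"roll":0,"claw":1},{"tx":0,"ty":0,"tz":0.8,"roll":0,"claw":1},{"tx":0,"ty":0,"tz":0,"roll":0,"claw":1},{"tx":0,"ty":0,"tz":0,"roll":0,"claw":1}], squeeze=20)

```text
t: 22.92
ee_pos: [0.4881, 0.0215, 0.243]
eef_rot: [0.567, 0.41, 0.571, -0.428]
ft_force: [0.4, -0.6, -0.6]
gripper_width: 0.085
```

```bash
cat > fin.py <<'E'
from h import *
from scipy.optimize import least_squares
pose()
def fit(P,r):
    f=least_squares(lambda c:np.hypot(P[:,0]-c[0],P[:,1]-c[1])-r,[.485,.02],loss='soft_l1',f_scale=0.001);return f.x.round(4),len(P)
p,d=cap('scene','s14.png');w,u,v=world('scene',d,np.ones((384,512),bool))
q=w[(abs(w[:,0]-.485)<.045)&(abs(w[:,1]-.02)<.045)]
for a,b in((.118,.14),(.16,.185)):
    print('barrel',a,fit(q[(q[:,2]>a)&(q[:,2]<b)],.031))
print('knob top z',q[:,2].max())
# rim height in front: points ~30mm radius
r=np.hypot(q[:,0]-.485,q[:,1]-.02);t=q[(r>.0265)&(r<.031)&(q[:,2]>.055)&(q[:,2]<.09)];print('rim z',np.percentile(t[:,2],[2,50,98]).round(4),len(t))
for o in('jar','shaker'):
    m=masks_of(o,'scene')
    for k in m[:2]:
        ww,_,_=world('scene',d,k['mask']);print(o,k['conf'],np.median(ww,0).round(3))
cv2.imwrite('pics/z14.png',cv2.resize(cv2.imread('pics/s14.png')[70:270,190:420],(690,600),interpolation=2))
E
python3 fin.py
```

```text
t 22.925 ee [0.4881 0.0215 0.243 ] toolx [-0.0196 -0.0172 -0.9997] z [ 0.297 -0.955  0.011] pads [0.4893 0.0225 0.303 ] F [ 0.4 -0.6 -0.6] 0.08497116429019895
barrel 0.118 (array([0.4852, 0.019 ]), 354)
barrel 0.16 (array([0.4853, 0.0189]), 422)
knob top z 0.4433266912465286
rim z [0.0681 0.0725 0.0885] 122
jar 0.55 [0.472 0.043 0.035]
```

View pics/z14.png

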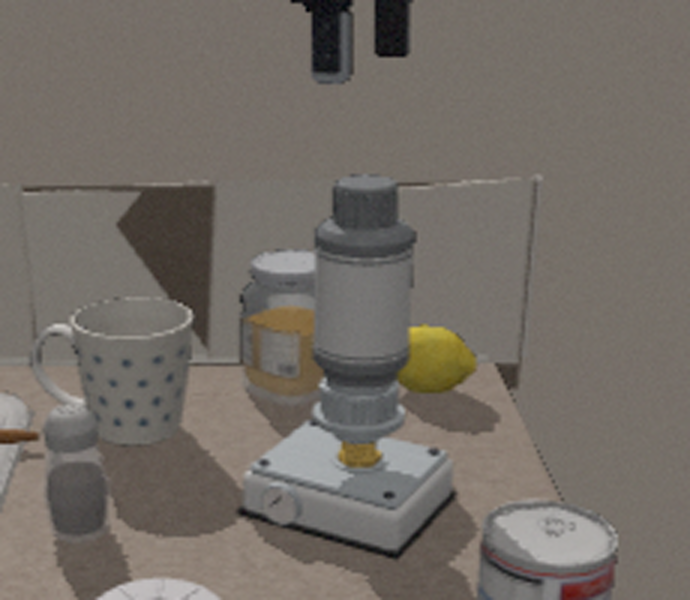

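The cartridge stands upright in the coupler, the collar is forward and the gripper is clear. The jar and shaker haven't moved in the picture. Handing in.

```bash
python3 -c "
from bench import ticket
print(ticket.close_job())"
```

```text
the job is handed in; nothing more can be done
None
```

The cartridge is fitted and locked in the filter head, and I handed the job in at about 23 s of the 61 s allowed. The hand-in reports no verdict.

**What I did:**
- **Collar:** I pushed it down with the fingertips on its rim until it stopped on the bumper, at about 11 N. I let go and it stayed back, its rim reading about 8 mm lower than before.
- **Cartridge:** I lifted it by the knob and pressed it into the mouth in small steps. The wrist reading ended at most 7 N above its hanging value. The collar then sprang up.

**Last checks:**
- **Lock:** an upward tug read −9.8 N (about −4 N of that is its own weight) and the cartridge did not lift.
- **Position:** after release the barrel is vertical to within 0.2 degrees and about 2 to 3 mm from the estimated head axis. The collar rim is back at about 0.0725 m.
- **Gripper:** it is open and well clear, with about 0 N at the wrist.

**What disagreed or failed:**
- **Fingertips:** two cameras showed them about 43 mm behind the reported TCP. I used the seen tips, and the contacts agreed.
- **Coupler:** it shifted about 5 mm sideways during the collar push, so I measured it again before inserting.
- **Tool tilt:** it wandered by up to about 2 degrees on the way.
- **Jar and shaker:** in the final picture the network missed the shaker and put "jar" in the wrong place. I judged both unmoved only by looking at the picture.

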